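# Unclip the tack case cover at the shoe repairer's pitch

## Task

Open the grey tack case: gently press its yellow snap tab inward, without overloading it, until the red cover springs up, then take the cover off by its black rib without wrenching it and lay it gently, right way up, in the middle of the cork pad. Leave the glue bottle, hammer, awl and nail tin where they are.

Things in the scene. Friction and masses are not known exactly. Their poses are not given: they have to be found in the camera images.
- case: Grey plastic tack case, fixed, 130 (x) x 92 (y) x 60 mm high. Origin: centre of its underside; z up; +x side carries the yellow tab and a 5 mm high rim on the wall top. Pressed inward (case -x) the tab springs: 3 N at first, 0.7 N more per mm; it frees the cover at 3 to 5.5 mm and 5 to 9 N; solid stop at 6.5 mm. Over 18 N breaks it. Let go, it springs back and the cover stays free.
- tab_root (a point): Middle of the window in the case's +x wall (outer face, 51 mm up) where the yellow snap tab comes out; fixed to the case, does not move with the tab. The tab's press pad, 26 mm wide (y), 18 mm high, centred here, stands out along the case's +x. How far differs every time and is not measured: 8 to 26 mm (feel for it).
- case_lip (a point): Middle of the underside of the fixed lip on the case's -x wall, 5.5 mm above the wall tops; it covers 5 mm of the cover's tongue. Once the cover has sprung up, draw it 6 to 8 mm toward the tab side (case +x), keeping its tab-side edge up, over the rim; then it lifts straight up. There is 8 mm of room for this.
- cover_grip (a point): Centre of the black grip rib on the red cover: 50 long (x), 14 thick (y), 30 mm high, on the middle of the cover's top; the point is 15 mm above the top face. Cover axes: +x to the tab, z up. The cover: loose plate 116 x 88 x 5 mm, 120 g, with 15.5 mm skirts below on which it stands level: on a flat surface this point is 35.5 mm up. On the case its underside is 60 mm up.
- cover_edge (a point): Middle of the top of the cover's edge on the tab side (58 mm from the cover's centre along its +x). 65 mm above the table while the cover is latched; ejector pins lift it 8 to 10 mm when the tab lets go, the cover tilting about its other end, where a 6 mm tongue sits under the case's lip.
- pad_top (a point): Middle of the top of the flat brown cork pad, 190 (x) x 150 (y) x 4 mm thick, fixed, where the cover is to be laid.
- glue: Small white glue bottle, 30 mm across, 62 mm high, upright; leave alone. Origin: centre of its underside.
- hammer: Hammer lying on the table, 240 mm long; leave alone. Origin: under its middle.
- awl: Screwdriver-like awl with a blue handle, 170 mm long, lying; leave alone. Origin: under its middle.
- nails: Open steel tin of nails, 100 x 90 x 35 mm high; leave alone. Origin: centre of its underside.
Things that resemble listed ones, but are neither listed nor needed, are in the scene too. Of the things like the part that bears cover_grip, leave any that is purple; of the rest the larger one is meant. Of the things that look like the part that bears pad_top, the larger one is meant.

How it is judged:
By the outcome, as a careful person would: the job done as asked, in the order asked, and still so for the second after the job is handed in, with the robot touching nothing.
It also fails if it takes over 54 s, if anything falls off the work surface, if the arm or the gripper's body presses on something with over 40 N, if the wrist force passes 120 N, or if a joint passes its speed limit or range.

## Robot

A 7-joint arm with a two-finger parallel gripper is mounted at the origin on the work surface. World frame = base frame: x ahead of the robot, y to its left, z up, the work surface at z = 0. Lengths are in m, angles in rad, forces in N, time in s.
With the tool pointing down it reaches from about 0.425 to 0.975 m from the base axis. Payload 16.7 kg.
Tool frame: the origin (TCP) lies on the centre line of the jaws, within the pads' length; the fingertips stand 14 mm ahead of it and the grasp point (between the pads) lies 5 mm behind it (robot.nose_length is the distance from the TCP to the fingertips, in m); z points along the fingers, y is the direction in which the jaws open and shut (so a half turn about z gives the same grasp; the last joint's range is limited). The gripper opens to 85 mm and grips with 20 to 120 N. Pads are 22 mm wide; open, the fingers measure 114 mm over their backs; the gripper's body (76 mm by 85 mm) begins 54 mm behind the grasp point. The pads swing forward as they close: fully open they stand 13 mm farther back than shut.
Start: joints at [-1.456, 0.426, 0.074, 1.606, -0.034, 1.111, -0.067], TCP at [0.177, 0.651, 0.215] pointing down, gripper open.
Joint ranges: [-2.85, 2.85], [-0.5, 2.14], [-1.23, 1.37], [0.21, 2.46], [-1.02, 4.16], [0.16, 2.05], [-2.73, 2.73]. Speed limits (rad/s): [1.89, 1.89, 2.39, 2.39, 3.01, 3.01, 3.01].

## Interface

Orientations are given as a unit quaternion [x, y, z, w].
In Python, from rig import robot gives the robot as it stands.
- The arm moves only by the tool move_arm, never from a script. Its argument "steps" is a list of rows, each a list of 6 numbers: the shift along the tool's x, y, z in m, then the turn, a rotation vector about the tool's x, y, z in rad. A call has exactly 8 rows; each row shifts and turns the pose as measured when the row begins, along the tool's axes as they then stand; what a row does not reach is not made up. A row lasts 1/8 s, in which the tool goes at most 62.5 mm and 10.7 degrees, less where a joint would pass 70% of its speed; a pose out of reach is approached as far as the arm can. A call is refused whole if a number of a shift passes 0.0625 or a number of a turn 0.188, either way. A call with a gripper value outside its range is refused whole. "jaw" is the finger opening in m, from 0 to 0.0854, set as the call begins (left out, the last holds). The fingers move at their own pace and stop on an object; "newtons" is the grip in N (left out, the last holds). Time passes only in rows, so rows that do not move let the fingers close, or fill a call up. It gives the time, the measured TCP pose, the force and the opening at its end, in the units of the state.
- robot.get_state(): the state, without advancing time (a new reading comes with each control period).
- robot.grab_frame(name): name is "scene" or "top"; returns a dict with "image" (480x640x3 uint8, red, green, blue), "range_z" (480x640 float32, m along the optical axis (not along the pixel's ray), 0 where there is no reading), "vfov" (degrees; the focal length in pixels is half the picture's height over the tangent of half this angle, whatever the lens; pixels are square), "cx", "cy" (the principal point, pixels), "R" (3x3) and "t" (3): a world point X has camera coordinates R X + t. Camera axes: x right, y down, z forward; pixel columns grow to the right and rows downward; lengths in m; the calibration is good to about 2 mm. A picture is of the moment at which its call begins.
- robot.job_done(): hands the job in, once; it reports no verdict.
Trained networks look in a picture, given as the dict that the camera call returned (one of the last four; its "shot" number tells which), for a name from the list of things; names that differ only in an ending like _2 or _b are one class to them, and where a whole thing is asked for, a point or a joint stands for the part that bears it (a point fixed in the world has none). Each returns a list of dicts, best first, with "p" (0 to 1); they miss things now and then, are a little off and sometimes report something else, mostly with a low value. They report only what shows in the picture. A call takes as long as a camera call. They do not tell look-alikes from the thing itself.
- robot.spot_in(picture, query): "bbox" ([left, top, right, bottom] in pixels, round what is visible of it).
- robot.cut_out(picture, query): "pixels" (480x640 bool, what is visible of it) and "bbox" ([left, top, right, bottom] in pixels, round what is visible of it).
The state is a dict: "time": time; "q": joint angles; "joint_velocities": joint speeds; "joint_torque": joint torques, N m; "tool_pos": TCP position; "eef_rot": TCP orientation; "contact_force": force on the tool from outside, world axes, zero at the start; "wrist_torque": the same for the moment, N m; "finger_gap": opening from 0.0 (shut) to 1.0 (fully open).
Only numpy, scipy, OpenCV 4.12 (cv2) and the standard library are available. Lean on these libraries where they do the work, as an engineer would, in place of code of your own. Each camera call takes 0.05 s, during which the arm holds its last target.

## Working session

There is one attempt and no reset: what is moved stays moved. The work goes in short steps, Python scripts to look and compute and a tool call to move; the robot and the scene stay as the last step left them, time stands still between calls to the robot, and variables do not carry over. Pictures are saved under pics/ and viewed, and the job is handed in when it is done.

Besides the shell and the picture viewer there is one more tool, called after "Request:" in YAML: its name, and indented under it one key for each argument. move_arm: Moves the arm, as the interface text tells. Its arguments: {"type":"object","properties":{"steps":{"type":"array","items":{"type":"array","items":{"type":"number"}}},"jaw":{"type":"number"},"newtons":{"type":"number"}},"required":["steps"]}

```bash
ls; mkdir -p pics
python3 - <<'E'
from rig import robot
import cv2,pickle
for n in ("scene","top"):
    f=robot.grab_frame(n); cv2.imwrite(f"pics/{n}0.png",f["image"][:,:,::-1]); pickle.dump(f,open(n+"0.pkl","wb"))
    print(n,f["vfov"],f["cx"],f["cy"],f["R"],f["t"])
print(robot.get_state())
E
```

```text
pics
scene 45.91118885996645 318.34646945142384 240.80074881866113 [[ 0.07289416  0.99730731 -0.00803548]
 [ 0.52328871 -0.04510402 -0.85096096]
 [-0.84903202  0.05782521 -0.52516748]] [-0.04450717 -0.2107775   1.63397867]
top 51.896686654037154 317.07413620762406 236.57191427625756 [[-0.02667761 -0.99955502  0.01334455]
 [-0.98305871  0.02381105 -0.18173772]
 [ 0.1813391  -0.0179668  -0.98325649]] [-1.47875658e-04  5.91101234e-01  9.31410664e-01]
{'time': 0.1, 'q': array([-1.45548929,  0.4266503 ,  0.073843  ,  1.60653667, -0.03409996,
        1.11082012, -0.06711733]), 'joint_velocities': array([ 0.00041946, -0.0006749 ,  0.00186253,  0.00070611,  0.00110957,
       -0.00080043,  0.00053115]), 'joint_torque': array([ 7.30966436e-03, -9.51533675e+01,  3.77078488e+00, -4.64411438e+01,
        1.94938428e-02,  6.36812038e-03, -9.82340430e-05]), 'tool_pos': array([0.17658106, 0.65108898, 0.21409591]), 'eef_rot': array([ 1.32036629e-01,  9.91244669e-01, -5.76495577e-04, -3.87381447e-05]), 'contact_force': array([ 0.07355911,  0.65943343, -0.790608  ]), 'wrist_torque': array([-0.02189991, -0.06396655, -0.00743185]), 'finger_gap': 0.9989459196494294}
```

View pics/scene0.png

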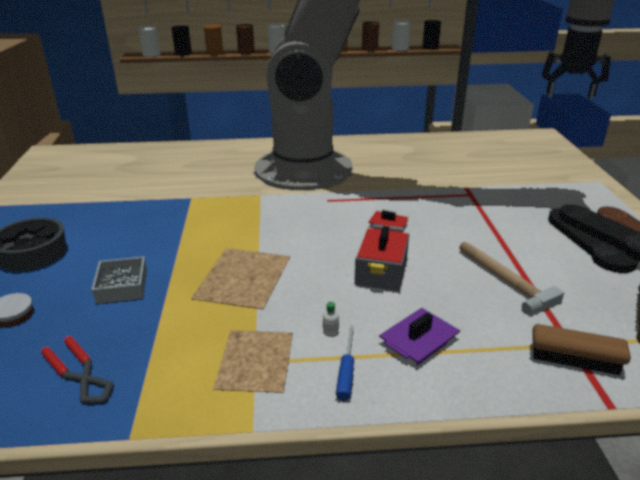

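View pics/top0.png

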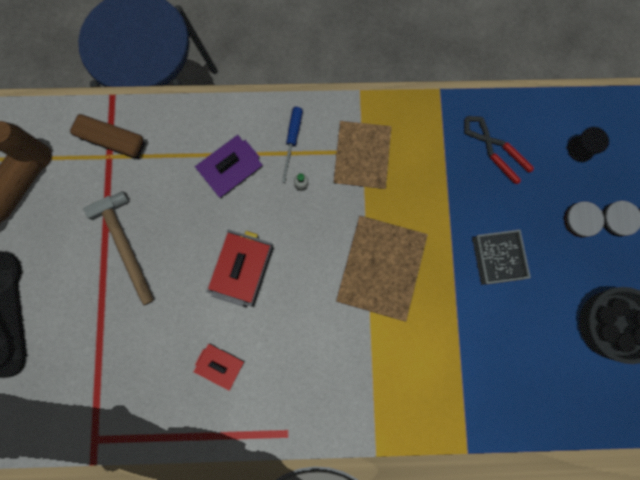

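Candidates for the cover: red on the grey case at top (240,266) / scene (384,245); small red look-alike at top (218,366) / scene (388,220); purple at top (228,166). I choose the larger red one, on the case with the yellow tab at top (252,235). Pads: the larger is at top (382,268), the smaller at (362,155), so I choose the larger.

```bash
cat > h.py <<'E'
import numpy as np,cv2
from rig import robot
def pts(f,mask):
    v,u=np.nonzero(mask&(f["range_z"]>0)); z=f["range_z"][v,u]
    fl=240/np.tan(np.radians(f["vfov"]/2))
    c=np.stack([(u-f["cx"])/fl*z,(v-f["cy"])/fl*z,z],1)
    return (c-f["t"])@f["R"], u, v
def proj(f,X):
    fl=240/np.tan(np.radians(f["vfov"]/2)); c=np.asarray(X)@f["R"].T+f["t"]
    return np.stack([c[...,0]/c[...,2]*fl+f["cx"],c[...,1]/c[...,2]*fl+f["cy"]],-1)
def rect(P):
    r=cv2.minAreaRect((P[:,:2]*1000).astype(np.float32)); return r
def crop(f,box,name,k):
    l,t,r,b=box; cv2.imwrite(name,cv2.resize(f["image"][t:b,l:r,::-1],None,fx=k,fy=k,interpolation=cv2.INTER_CUBIC))
E
python3 - <<'E'
from h import *
np.set_printoptions(precision=4,suppress=True)
for n in("top","scene"):
    f=robot.grab_frame(n)
    crop(f,(190,210,310,320) if n=="top" else (340,195,430,295),f"pics/{n}_crop.png",5 if n=="top" else 6)
    for q in("case","tab_root","cover_grip","cover_edge","pad_top","glue","nails","hammer","awl"):
        for d in robot.cut_out(f,q)[:4]:
            if d["p"]<.3: continue
            P,u,v=pts(f,d["pixels"])
            if len(P)<5: continue
            zt=np.percentile(P[:,2],[5,50,95]); T=P
            print(n,q,round(d["p"],2),np.round(d["bbox"]),P.mean(0),zt,[np.round(x,1) for x in rect(T)])
E
```

```text
top case 0.97 [207. 231. 272. 307.] [0.5235 0.1215 0.0531] [0.01   0.0605 0.0709] [array([534.6, 136. ]), array([ 91.5, 145.3]), np.float64(71.2)]
top tab_root 0.67 [205. 226. 277. 308.] [0.5243 0.1221 0.0493] [0.0014 0.0602 0.0707] [array([541.2, 140.7]), array([105.2, 156. ]), np.float64(70.9)]
top cover_grip 0.85 [197. 134. 262. 198.] [0.754  0.166  0.0233] [0.0175 0.0212 0.0502] [array([759.6, 168.7]), array([ 99.4, 121.7]), np.float64(38.5)]
top cover_grip 0.8 [195. 344. 240. 389.] [0.3422 0.1872 0.0159] [0.0112 0.0145 0.0346] [array([341.6, 190. ]), array([88.4, 65.3]), np.float64(61.6)]
top cover_grip 0.62 [208. 235. 270. 303.] [0.5318 0.1384 0.0681] [0.0628 0.0661 0.0948] [array([536.6, 145.4]), array([104.1, 121.2]), np.float64(71.8)]
top cover_edge 0.79 [195. 342. 246. 390.] [0.342  0.1866 0.016 ] [0.0114 0.0145 0.0346] [array([341.9, 189.4]), array([88.5, 64.5]), np.float64(60.4)]
top cover_edge 0.75 [209. 234. 272. 300.] [0.5311 0.1383 0.0681] [0.0629 0.0661 0.0949] [array([534.3, 145.5]), array([103.9, 118. ]), np.float64(72.2)]
top cover_edge 0.6 [198. 135. 261. 199.] [
[... 3054 characters left out ...]
8  0.0688] [0.0637 0.0662 0.0945] [array([482.4, 155.2]), array([ 90. , 231.6]), np.float64(72.0)]
scene glue 0.66 [355. 224. 410. 292.] [0.5812 0.1274 0.0373] [0.0049 0.0369 0.0677] [array([523.3, 137.5]), array([102.2, 174.1]), np.float64(71.8)]
scene nails 0.89 [ 94. 255. 149. 301.] [ 0.5493 -0.3929  0.0209] [0.0053 0.0195 0.0356] [array([ 519.1, -395.3]), array([165.1,  90.6]), np.float64(5.4)]
scene hammer 0.72 [457. 240. 562. 314.] [0.6158 0.3895 0.0191] [0.0054 0.0214 0.0268] [array([573.4, 370.6]), array([261.6,  92.4]), np.float64(26.5)]
scene awl 0.67 [333. 325. 354. 402.] [0.8425 0.0272 0.0207] [0.0094 0.0225 0.0269] [array([804.1,  34.1]), array([ 26.9, 170.9]), np.float64(78.2)]
```

Run:
```python
from h import *
import pickle
np.set_printoptions(precision=4,suppress=True)
for n in("top","scene"):
    f=pickle.load(open(n+"0.pkl","rb")); im=f["image"]
    hsv=cv2.cvtColor(im,cv2.COLOR_RGB2HSV)
    box=np.zeros(im.shape[:2],bool)
    if n=="top": box[222:315,198:282]=1
    else: box[222:295,350:415]=1
    P,u,v=pts(f,box); H=hsv[v,u]
    red=((H[:,0]<8)|(H[:,0]>172))&(H[:,1]>120)
    yel=(H[:,0]>18)&(H[:,0]<35)&(H[:,1]>110)
    R=P[red&(abs(P[:,2]-.065)<.006)]
    print(n,"plate",len(R),R[:,2].mean(),rect(R))
    c,s,a=rect(R)
    D=P[(P[:,2]>.088)&(P[:,2]<.1)]; print("rib",len(D),D.mean(0),rect(D))
    Y=P[yel]; print("yel",len(Y),Y)
    # pad
f=pickle.load(open("top0.pkl","rb"))
```

```text
top plate 2364 0.06583555602750868 ((533.0279541015625, 138.83163452148438), (87.05411529541016, 115.88777160644531), 71.13172912597656)
rib 204 [0.5322 0.1383 0.0955] ((532.5386962890625, 138.85171508789062), (14.785298347473145, 49.59712600708008), 70.492431640625)
yel 38 [[0.6025 0.1258 0.0598]
 [0.6025 0.1238 0.0597]
 [0.6026 0.122  0.0588]
 [0.6023 0.1198 0.06  ]
 [0.6016 0.1175 0.0633]
 [0.6007 0.1279 0.059 ]
 [0.5996 0.1252 0.0646]
 [0.6003 0.1237 0.0607]
 [0.5998 0.1214 0.0631]
 [0.6005 0.12   0.0589]
 [0.5994 0.1173 0.0647]
 [0.6011 0.1164 0.0556]
 [0.6002 0.1139 0.0598]
 [0.6001 0.1119 0.0603]
 [0.5985 0.1258 0.0599]
 [0.598  0.1236 0.0618]
 [0.5984 0.1219 0.0597]
 [0.5979 0.1196 0.0618]
 [0.5983 0.1179 0.0595]
 [0.5983 0.116  0.0593]
 [0.5984 0.1141 0.0585]
 [0.5975 0.1116 0.0629]
 [0.5986 0.1103 0.0571]
 [0.5976 0.1077 0.062 ]
 [0.5977 0.1058 0.0612]
 [0.5964 0.1199 0.0594]
 [0.5964 0.118  0.0591]
 [0.5957 0.1156 0.0625]
 [0.596  0.1138 0.0609]
 [0.5959 0.1118 0.0608]
 [0.5955 0.1097 0.0626]
 [0.5957 0.1078 0.0617]
 [0.5956 0.1058 0.0618]
 [0.5941 0.1139 0.06  ]
 [0.5941 
[... 3625 characters left out ...]
86]
 [0.6049 0.1112 0.0495]
 [0.6048 0.1132 0.0493]
 [0.605  0.1151 0.0493]
 [0.6037 0.1173 0.0482]
 [0.6081 0.1184 0.0512]
 [0.6092 0.1201 0.0519]
 [0.6095 0.122  0.052 ]
 [0.6059 0.1247 0.0493]
 [0.6048 0.1269 0.0485]
 [0.5992 0.1045 0.0435]
 [0.6017 0.106  0.0452]
 [0.602  0.1079 0.0452]
 [0.6017 0.1099 0.0449]
 [0.6032 0.1116 0.0459]
 [0.6003 0.1141 0.0437]
 [0.6034 0.1155 0.0458]
 [0.6013 0.1179 0.0442]
 [0.6029 0.1196 0.0452]
 [0.6068 0.1207 0.0478]
 [0.6046 0.1232 0.0462]
 [0.6065 0.1247 0.0474]
 [0.5954 0.1132 0.038 ]
 [0.5917 0.1159 0.0352]
 [0.601  0.1161 0.0417]
 [0.6058 0.1171 0.045 ]
 [0.6049 0.1193 0.0442]
 [0.6055 0.1211 0.0445]
 [0.6056 0.1231 0.0445]
 [0.6053 0.1251 0.0442]]
```

View pics/top_crop.png

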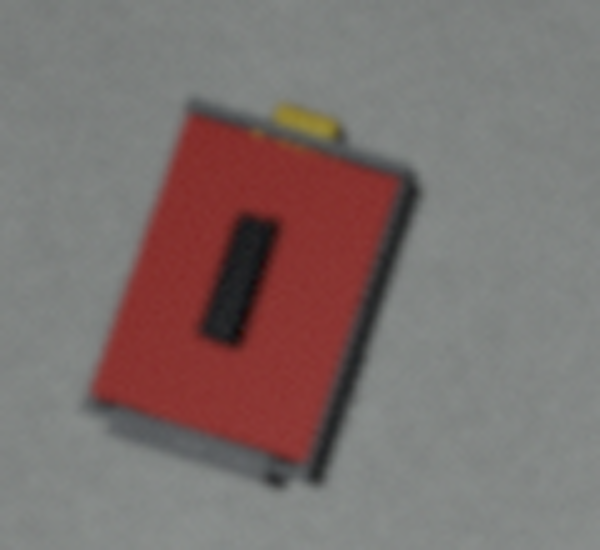

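View pics/scene_crop.png

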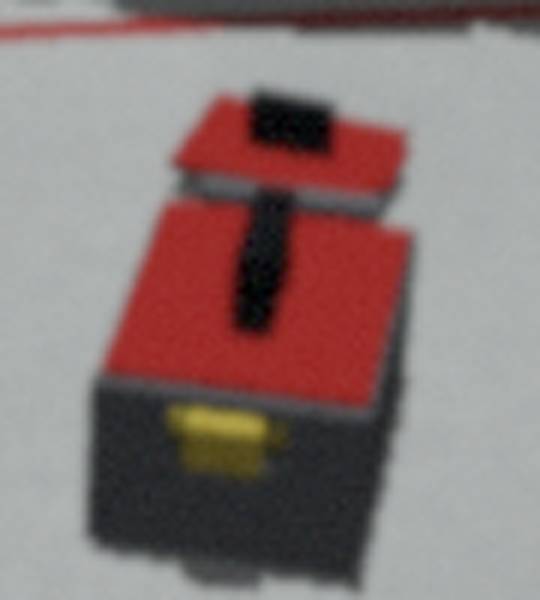

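Request:
move_arm:
  steps:
    - [-0.04, -0.028, 0, 0, 0, 0.008]
    - [-0.04, -0.028, 0, 0, 0, 0.008]
    - [-0.04, -0.028, 0, 0, 0, 0.008]
    - [-0.04, -0.028, 0, 0, 0, 0.008]
    - [-0.04, -0.028, 0, 0, 0, 0.008]
    - [-0.04, -0.028, 0, 0, 0, 0.008]
    - [-0.04, -0.028, 0, 0, 0, 0.008]
    - [-0.04, -0.028, 0, 0, 0, 0.008]
  jaw: 0
  newtons: 30

```text
time: 2.1
tool_pos: [0.4229, 0.3387, 0.2146]
eef_rot: [0.161, 0.987, 0.001, -0.0]
contact_force: [0.5, 0.2, 0.1]
finger_gap: -0.001
```

```bash
cat >> h.py <<'E'
from scipy.spatial.transform import Rotation as Ro
A=-18.9; O=np.array([.533,.1388,0])
def case(a,b,z): 
    c,s=np.cos(np.radians(A)),np.sin(np.radians(A)); return O+np.array([c*a-s*b,s*a+c*b,z])
def go(p,xang):
    s=robot.get_state(); R=Ro.from_quat(s["eef_rot"]); 
    x=np.array([np.cos(np.radians(xang)),np.sin(np.radians(xang)),0]);z=np.array([0,0,-1.])
    T=Ro.from_matrix(np.stack([x,np.cross(z,x),z],1))
    rv=(R.inv()*T).as_rotvec()
    d=R.inv().apply(np.asarray(p)-s["tool_pos"])
    np.set_printoptions(precision=4,suppress=True)
    print("t",s["time"],"pos",s["tool_pos"],"F",s["contact_force"],"gap",s["finger_gap"]); print("shift(tool)",d,"rot",rv)
E
python3 -c "
from h import *
print(robot.nose_length); go(case(.113,0,.2),161.1); print(robot.get_state()['q'])"
```

```text
0.014
t 2.1 pos [0.4229 0.3387 0.2146] F [0.5156 0.1513 0.1296] gap -0.0011359704915588997
shift(tool) [-0.2811 -0.1551  0.014 ] rot [ 0.0026 -0.0007  0.0055]
[-1.0016  0.2084  0.2413  1.9179 -0.0602  1.0199  0.5125]
```

Request:
move_arm:
  steps:
    - [-0.047, -0.026, 0.002, 0, 0, 0.005]
    - [-0.047, -0.026, 0.002, 0, 0, 0]
    - [-0.047, -0.026, 0.002, 0, 0, 0]
    - [-0.047, -0.026, 0.002, 0, 0, 0]
    - [-0.047, -0.026, 0.002, 0, 0, 0]
    - [-0.045, -0.025, 0.002, 0, 0, 0]
    - [0, 0, 0.03, 0, 0, 0]
    - [0, 0, 0.03, 0, 0, 0]

```text
time: 3.1
tool_pos: [0.6483, 0.0895, 0.1438]
eef_rot: [0.166, 0.986, 0.003, 0.004]
contact_force: [-0.2, 0.1, -0.0]
finger_gap: 0.004
```

```bash
python3 -c "
from h import *
go(case(.113,0,.056),161.1)"
```

```text
t 3.1 pos [0.6483 0.0895 0.1438] F [-0.2018  0.1022 -0.0307] gap 0.003712751045878032
shift(tool) [0.0127 0.0086 0.0878] rot [ 0.0071  0.006  -0.004 ]
```

Request:
move_arm:
  steps:
    - [0.004, 0.008, 0.015, 0.007, 0.006, -0.004]
    - [0, 0, 0.02, 0, 0, 0]
    - [0, 0, 0.02, 0, 0, 0]
    - [0, 0, 0.015, 0, 0, 0]
    - [0, 0, 0.01, 0, 0, 0]
    - [0, 0, 0.005, 0, 0, 0]
    - [0, 0, 0, 0, 0, 0]
    - [0, 0, 0, 0, 0, 0]

```text
time: 4.1
tool_pos: [0.6472, 0.0999, 0.054]
eef_rot: [0.164, 0.987, -0.0, -0.0]
contact_force: [-0.7, -0.3, 0.5]
finger_gap: 0.003
```

```bash
python3 -c "
from h import *
go(case(.090,0,.056),161.1)
f=robot.grab_frame('top');crop(f,(190,200,310,320),'pics/t2.png',5)
f=robot.grab_frame('scene');crop(f,(320,185,440,305),'pics/s2.png',5)"
```

```text
t 4.1 pos [0.6472 0.0999 0.054 ] F [-0.6873 -0.2803  0.4784] gap 0.002644981674108073
shift(tool) [ 0.0306 -0.0001 -0.002 ] rot [-0.0003 -0.0008  0.0013]
```

View pics/t2.png

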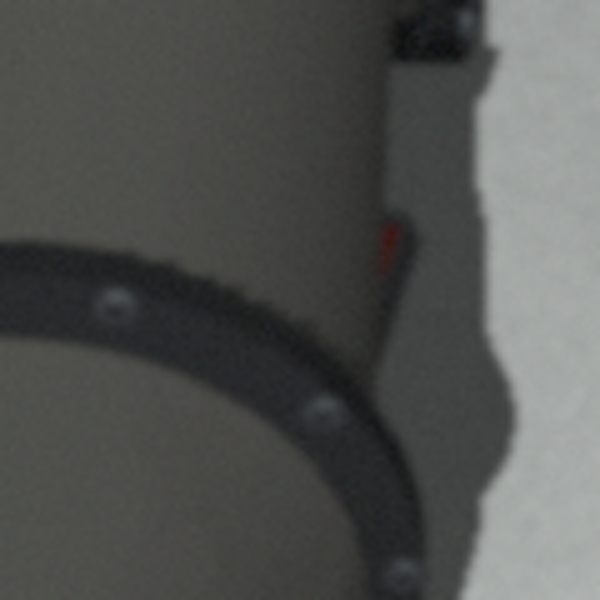

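View pics/s2.png

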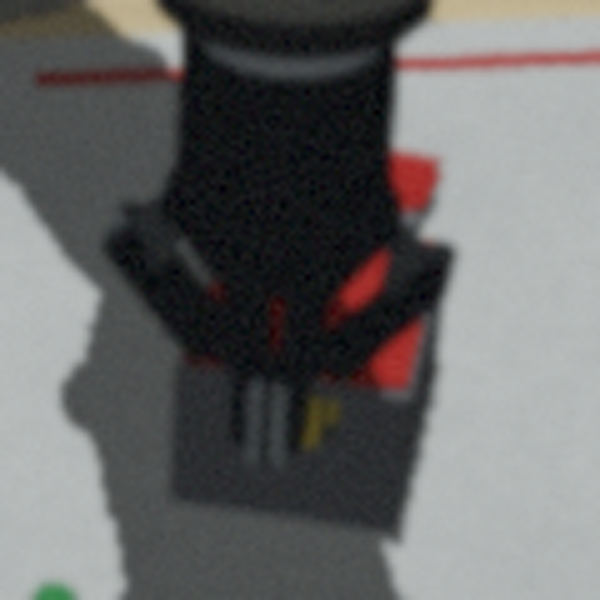

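Request:
move_arm:
  steps:
    - [0.004, 0, -0.001, 0, 0, 0]
    - [0.004, 0, -0.001, 0, 0, 0]
    - [0.004, 0, 0, 0, 0, 0]
    - [0.004, 0, 0, 0, 0, 0]
    - [0.003, 0, 0, 0, 0, 0]
    - [0.002, 0, 0, 0, 0, 0]
    - [0, 0, 0, 0, 0, 0]
    - [0, 0, 0, 0, 0, 0]

```text
time: 5.2
tool_pos: [0.626, 0.1075, 0.057]
eef_rot: [0.163, 0.987, 0.0, 0.0]
contact_force: [-0.4, -0.4, -0.6]
finger_gap: -0.002
```

```bash
python3 -c "
from h import *
go(case(.088,0,.056),161.1)"
```

```text
t 5.2 pos [0.626  0.1075 0.057 ] F [-0.4425 -0.4154 -0.6275] gap -0.002027594333616021
shift(tool) [ 0.0101 -0.0005  0.001 ] rot [ 0.0006 -0.      0.0017]
```

Request:
move_arm:
  steps:
    - [0.001, 0, 0, 0, 0, 0]
    - [0.001, 0, 0, 0, 0, 0]
    - [0.001, 0, 0, 0, 0, 0]
    - [0.001, 0, 0, 0, 0, 0]
    - [0.001, 0, 0, 0, 0, 0]
    - [0.001, 0, 0, 0, 0, 0]
    - [0, 0, 0, 0, 0, 0]
    - [0, 0, 0, 0, 0, 0]

```text
time: 6.2
tool_pos: [0.6201, 0.1094, 0.0569]
eef_rot: [0.163, 0.987, 0.0, 0.0]
contact_force: [-0.2, 0.6, -0.4]
finger_gap: 0.001
```

```bash
python3 -c "
from h import *
go(case(.088,0,.056),161.1)"
```

```text
t 6.2 pos [0.6201 0.1094 0.0569] F [-0.1603  0.6139 -0.4136] gap 0.000691612049140089
shift(tool) [ 0.0039 -0.0004  0.0009] rot [0.0005 0.0001 0.0015]
```

Request:
move_arm:
  steps:
    - [0.001, 0, 0, 0, 0, 0]
    - [0.001, 0, 0, 0, 0, 0]
    - [0.001, 0, 0, 0, 0, 0]
    - [0.001, 0, 0, 0, 0, 0]
    - [0.001, 0, 0, 0, 0, 0]
    - [0, 0, 0, 0, 0, 0]
    - [0, 0, 0, 0, 0, 0]
    - [0, 0, 0, 0, 0, 0]

```text
time: 7.2
tool_pos: [0.615, 0.1112, 0.0569]
eef_rot: [0.163, 0.987, 0.0, 0.0]
contact_force: [0.1, 0.4, 0.0]
finger_gap: -0.004
```

Request:
move_arm:
  steps:
    - [0.001, 0, 0, 0, 0, 0]
    - [0.001, 0, 0, 0, 0, 0]
    - [0.001, 0, 0, 0, 0, 0]
    - [0.001, 0, 0, 0, 0, 0]
    - [0.001, 0, 0, 0, 0, 0]
    - [0, 0, 0, 0, 0, 0]
    - [0, 0, 0, 0, 0, 0]
    - [0, 0, 0, 0, 0, 0]

```text
time: 8.2
tool_pos: [0.61, 0.1129, 0.0569]
eef_rot: [0.163, 0.987, 0.0, 0.0]
contact_force: [0.1, 1.0, 0.2]
finger_gap: -0.001
```

```bash
python3 -c "
from h import *
go(case(.088,0,.056),161.1)
f=robot.grab_frame('scene');crop(f,(330,205,430,305),'pics/s3.png',6)
s=robot.get_state(); print(proj(f,s['tool_pos']), proj(f,s['tool_pos']-[0,0,.014]))
P,u,v=pts(f,np.pad(np.ones((40,40),bool),((240,200),(360,240))))
H=cv2.cvtColor(f['image'],cv2.COLOR_RGB2HSV)[v,u]
m=(abs(P[:,2]-.05)<.006)
d=(P-O)@[np.cos(np.radians(A)),np.sin(np.radians(A)),0]; b=(P-O)@[-np.sin(np.radians(A)),np.cos(np.radians(A)),0]
for x in sorted(zip(np.round(b[m],3),np.round(d[m],3),P[m][:,2].round(3),H[m][:,0],H[m][:,1],H[m][:,2]))[::4]: print(*x)
"
```

```text
t 8.2 pos [0.61   0.1129 0.0569] F [0.0825 0.9862 0.2112] gap -0.0009354096584641313
shift(tool) [-0.0068 -0.0004  0.0009] rot [0.0005 0.0001 0.0014]
[376.4471 269.2577] [376.1167 275.2038]
-0.035 0.063 0.054 102 27 47
-0.035 0.065 0.053 105 22 47
-0.033 0.064 0.052 120 6 45
-0.031 0.065 0.053 114 29 44
-0.03 0.068 0.051 105 31 49
-0.028 0.061 0.051 105 22 46
-0.027 0.065 0.049 100 31 49
-0.025 0.065 0.047 80 16 48
-0.023 0.063 0.054 60 22 47
-0.021 0.063 0.051 30 59 52
-0.02 0.06 0.054 23 82 65
-0.019 0.064 0.05 26 105 68
-0.017 0.065 0.051 24 157 73
-0.013 0.074 0.048 24 141 65
-0.011 0.075 0.047 26 161 76
-0.009 0.072 0.045 24 150 90
-0.008 0.073 0.05 25 167 90
-0.006 0.072 0.05 25 182 87
-0.005 0.076 0.055 25 168 88
-0.003 0.075 0.045 23 153 85
-0.001 0.076 0.051 24 159 90
0.001 0.074 0.048 25 161 90
0.003 0.075 0.049 25 172 86
0.004 0.074 0.053 25 173 87
0.006 0.071 0.044 25 170 87
0.008 0.073 0.047 25 153 90
0.009 0.074 0.044 25 143 82
0.01 0.074 0.05 25 171 85
0.012 0.071 0.046 24 120 72
0.015 0.057 0.053 29 96 61
0.017 0.056 0.053 25 78 59
0.018 0.065 0.054 22 88 67
0.02 0.06 0.051 30 40 51
0.021 0.064 0.045 105 11 46
0.022 0.063 0.052 120 10 49
0.023 0.066 0.046 95 30 51
0.025 0.068 0.055 96 28 45
0.026 0.065 0.051 90 6 46
0.028 0.065 0.051 108 28 46
0.03 0.063 0.052 100 33 46
0.031 0.066 0.048 98 22 46
0.033 0.065 0.045 132 25 51
0.034 0.064 0.047 105 22 47
0.036 0.065 0.05 114 26 50
0.038 0.063 0.044 90 11 47
0.038 0.066 0.056 98 23 44
0.041 0.067 0.045 108 26 50
0.042 0.066 0.055 102 28 45
```

View pics/s3.png

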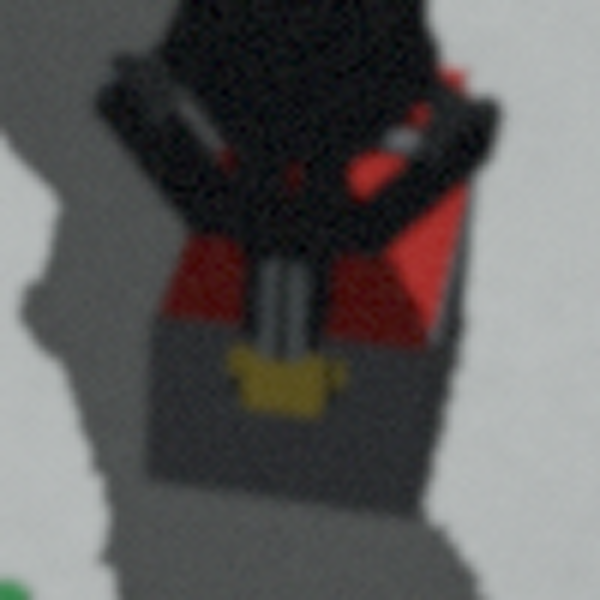

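```bash
python3 -c "
from h import *
go(case(.088,0,.056),161.1)
f=robot.grab_frame('scene')
for (l,t,r,b) in [(370,225,386,264)]:
  M=np.zeros((480,640),bool);M[t:b,l:r]=1
  P,u,v=pts(f,M)
  d=(P-O)@[np.cos(np.radians(A)),np.sin(np.radians(A)),0]; b=(P-O)@[-np.sin(np.radians(A)),np.cos(np.radians(A)),0]
  for vv in range(t,264,2):
    m=v==vv; print(vv,[(int(x),round(i*1000),round(j*1000),round(k*1000)) for x,i,j,k in list(zip(u[m],d[m],b[m],P[m][:,2]))[::3]])
"
```

```text
t 8.25 pos [0.61   0.1129 0.0569] F [ 0.2012  0.2212 -0.3724] gap -0.0011037028217058653
shift(tool) [-0.0068 -0.0004  0.0009] rot [0.0005 0.0001 0.0014]
225 [(370, 100, -13, 164), (374, 100, -6, 165), (377, 93, -2, 162), (380, 94, 4, 163), (383, 101, 11, 168)]
227 [(370, 98, -13, 159), (373, 100, -7, 161), (376, 92, -3, 157), (379, 91, 2, 157), (382, 100, 9, 163), (385, 102, 14, 165)]
229 [(370, 102, -12, 157), (373, 101, -7, 157), (376, 96, -2, 155), (379, 93, 3, 154), (382, 100, 9, 159), (385, 101, 15, 160)]
231 [(370, 102, -12, 153), (373, 101, -7, 153), (376, 94, -3, 150), (379, 91, 3, 149), (382, 99, 9, 154), (385, 99, 14, 155)]
233 [(370, 99, -13, 147), (373, 99, -7, 148), (376, 91, -3, 143), (379, -42, -16, 64), (382, 101, 10, 151), (385, 99, 15, 151)]
235 [(370, 96, -13, 141), (373, 98, -7, 143), (376, 91, -3, 139), (379, -33, -14, 65), (382, 101, 10, 147), (385, 100, 15, 147)]
237 [(370, 99, -12, 139), (373, 100, -7, 140), (376, 93, -2, 136), (379, 23, -6, 94), (382, 101, 10, 143), (385, 98, 15, 142)]
239 [(370, 95, -13, 132), (373, 95, -7, 133), (376, 91, -2, 131), (379, 2
[... 809 characters left out ...]
, 86, -13, 95), (373, 90, -7, 99), (376, 94, 0, 102), (379, 94, 5, 103), (382, 88, 10, 100), (385, 81, 15, 97)]
255 [(370, 90, -12, 93), (373, 88, -7, 93), (376, 95, 0, 99), (379, 95, 6, 99), (382, 92, 11, 98), (385, 77, 15, 90)]
257 [(370, 90, -12, 89), (373, 90, -6, 90), (376, 94, 0, 93), (379, 93, 6, 94), (382, 91, 11, 93), (385, 52, 12, 69)]
259 [(370, 92, -11, 86), (373, 86, -7, 82), (376, 91, 0, 87), (379, 94, 6, 90), (382, 89, 11, 88), (385, 58, 13, 68)]
261 [(370, 64, -16, 62), (373, 97, -5, 85), (376, 94, 0, 84), (379, 93, 6, 85), (382, 88, 11, 82), (385, 61, 13, 65)]
263 [(370, 61, -16, 56), (373, 92, -5, 78), (376, 92, 0, 79), (379, 92, 6, 80), (382, 65, 8, 62), (385, 64, 14, 62)]
```

```bash
python3 -c "
from h import *
import pickle
f=pickle.load(open('scene0.pkl','rb'))
print(proj(f,[[.1766,.651,.214],[.1766,.651,.2]]))
P,u,v=pts(f,np.pad(np.ones((110,100),bool),((0,370),(530,10))))
m=(abs(P[:,0]-.177)<.06)&(abs(P[:,1]-.65)<.09)&(P[:,2]<.45)
for z in np.arange(.18,.36,.01):
  k=m&(abs(P[:,2]-z)<.005); print(round(z,3),k.sum(), P[k].min(0).round(3) if k.any() else '',P[k].max(0).round(3) if k.any() else '')
print(proj(f,[case(.132,0,.078),case(.132,0,.04),case(.092,0,.078)]))
crop(f,(520,0,640,120),'pics/g0.png',5)
"
```

```text
[[565.97379076 108.1874085 ]
 [564.73361319 113.64075222]]
0.18 0  
0.19 0  
0.2 0  
0.21 0  
0.22 0  
0.23 0  
0.24 1 [0.16  0.606 0.244] [0.16  0.606 0.244]
0.25 50 [0.154 0.597 0.245] [0.206 0.704 0.255]
0.26 59 [0.166 0.594 0.255] [0.207 0.704 0.265]
0.27 64 [0.157 0.594 0.265] [0.206 0.704 0.275]
0.28 61 [0.16  0.594 0.275] [0.207 0.706 0.285]
0.29 108 [0.157 0.579 0.285] [0.211 0.718 0.295]
0.3 169 [0.148 0.576 0.295] [0.212 0.721 0.305]
0.31 232 [0.148 0.578 0.305] [0.213 0.719 0.315]
0.32 194 [0.149 0.579 0.315] [0.213 0.721 0.325]
0.33 240 [0.145 0.581 0.325] [0.214 0.714 0.335]
0.34 292 [0.149 0.583 0.335] [0.211 0.715 0.345]
0.35 180 [0.151 0.581 0.345] [0.211 0.715 0.355]
[[372.06999005 275.0043066 ]
 [371.22174414 291.64651564]
 [375.79112345 263.18884799]]
```

View pics/g0.png

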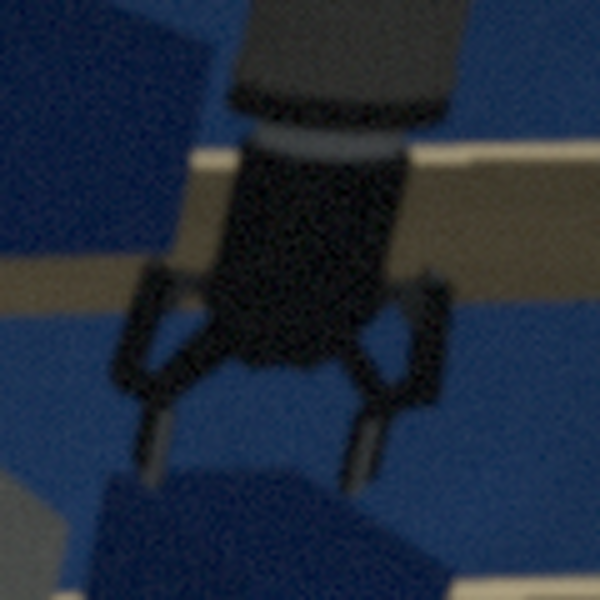

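Camera depth shows the fingertips ~20 mm *above* the reported TCP (z≈0.077 against 0.057 reported). The stated 14 mm ahead doesn't fit the picture either: the tips hover above the tab, at crop (285,355). The first frame, taken at the start, shows the same offset. I'll go by the camera, back off and come in lower.

Request:
move_arm:
  steps:
    - [-0.008, 0, 0, 0, 0, 0]
    - [-0.008, 0, 0, 0, 0, 0]
    - [-0.004, 0, 0, 0, 0, 0]
    - [0, 0, 0.01, 0, 0, 0]
    - [0, 0, 0.01, 0, 0, 0]
    - [0, 0, 0.008, 0, 0, 0]
    - [0, 0, 0.004, 0, 0, 0]
    - [0, 0, 0, 0, 0, 0]

```text
time: 9.3
tool_pos: [0.6298, 0.1057, 0.0217]
eef_rot: [0.164, 0.987, -0.0, -0.001]
contact_force: [-1.0, 0.9, -0.8]
finger_gap: 0.002
```

```bash
python3 -c "
from h import *
go(case(.088,0,.025),161.1)
f=robot.grab_frame('scene');crop(f,(330,205,430,305),'pics/s4.png',6)
P,u,v=pts(f,np.pad(np.ones((50,16),bool),((245,185),(366,258))))
d=(P-O)@[np.cos(np.radians(A)),np.sin(np.radians(A)),0]
for vv in range(255,290,2):
    m=v==vv; print(vv,[(int(x),round(i*1000),round(k*1000)) for x,i,k in list(zip(u[m],d[m],P[m][:,2]))[::2]])
"
```

```text
t 9.3 pos [0.6298 0.1057 0.0217] F [-1.0015  0.8507 -0.7807] gap 0.00217611431944034
shift(tool) [ 0.0143 -0.     -0.0033] rot [-0.0004 -0.001   0.0013]
255 [(366, 119, 111), (368, 121, 113), (370, 120, 113), (372, 116, 111), (374, 102, 102), (376, 44, 65), (378, 117, 114), (380, 122, 117)]
257 [(366, 119, 107), (368, 121, 109), (370, 122, 110), (372, 118, 108), (374, 97, 94), (376, 55, 67), (378, 120, 111), (380, 119, 111)]
259 [(366, 122, 105), (368, 119, 103), (370, 121, 105), (372, 122, 106), (374, 97, 90), (376, 60, 66), (378, 121, 107), (380, 123, 109)]
261 [(366, 109, 92), (368, 114, 95), (370, 114, 96), (372, 117, 99), (374, 100, 88), (376, 66, 65), (378, 118, 101), (380, 119, 102)]
263 [(366, 114, 90), (368, 115, 91), (370, 116, 93), (372, 116, 94), (374, 103, 86), (376, 61, 57), (378, 114, 94), (380, 116, 96)]
265 [(366, 111, 84), (368, 115, 87), (370, 119, 91), (372, 118, 91), (374, 104, 82), (376, 116, 90), (378, 117, 92), (380, 115, 91)]
267 [(367, 121, 86), (369, 116, 84), (372, 115, 84), (374, 109, 80), (376, 118, 87), (378, 117, 87), (380, 114, 85)]
269 [(366, 65, 43)
[... 696 characters left out ...]
72, 113, 55), (374, 116, 58), (376, 112, 56), (378, 113, 57), (380, 112, 57)]
281 [(366, 66, 15), (368, 110, 47), (370, 110, 48), (372, 118, 54), (374, 114, 52), (376, 116, 54), (378, 110, 50), (380, 110, 51)]
283 [(366, 68, 11), (368, 65, 9), (370, 116, 48), (372, 117, 49), (374, 114, 48), (376, 112, 47), (378, 109, 45), (380, 108, 45)]
285 [(366, 65, 4), (368, 64, 4), (370, 116, 43), (372, 117, 45), (374, 115, 44), (376, 115, 44), (378, 64, 8), (380, 66, 10)]
287 [(366, 66, 0), (368, 67, 1), (370, 65, 1), (372, 65, 1), (374, 65, 2), (376, 64, 2), (378, 65, 3), (380, 62, 2)]
289 [(366, 73, 0), (368, 72, 0), (370, 74, 2), (372, 72, 2), (374, 67, -1), (376, 72, 3), (378, 69, 2), (380, 68, 2)]
```

View pics/s4.png

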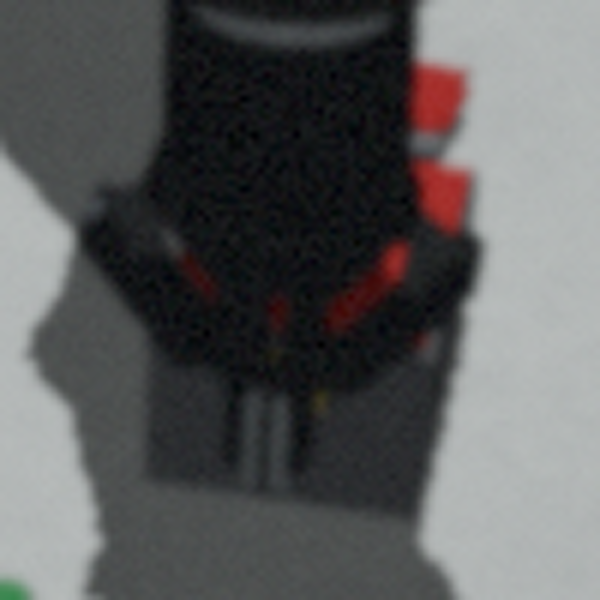

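Request:
move_arm:
  steps:
    - [0.003, 0, 0, 0, 0, 0]
    - [0.003, 0, 0, 0, 0, 0]
    - [0.002, 0, 0, 0, 0, 0]
    - [0.001, 0, 0, 0, 0, 0]
    - [0.001, 0, 0, 0, 0, 0]
    - [0.001, 0, 0, 0, 0, 0]
    - [0, 0, 0, 0, 0, 0]
    - [0, 0, 0, 0, 0, 0]

```text
time: 10.35
tool_pos: [0.6192, 0.1098, 0.0229]
eef_rot: [0.163, 0.987, 0.0, 0.0]
contact_force: [0.5, 0.1, 0.5]
finger_gap: -0.004
```

Request:
move_arm:
  steps:
    - [0.001, 0, 0, 0, 0, 0]
    - [0.001, 0, 0, 0, 0, 0]
    - [0.001, 0, 0, 0, 0, 0]
    - [0, 0, 0, 0, 0, 0]
    - [0.001, 0, 0, 0, 0, 0]
    - [0, 0, 0, 0, 0, 0]
    - [0, 0, 0, 0, 0, 0]
    - [0, 0, 0, 0, 0, 0]

```text
time: 11.35
tool_pos: [0.6152, 0.1112, 0.0229]
eef_rot: [0.163, 0.987, 0.0, 0.0]
contact_force: [0.0, 0.3, -0.1]
finger_gap: -0.001
```

Request:
move_arm:
  steps:
    - [0.001, 0, 0, 0, 0, 0]
    - [0.001, 0, 0, 0, 0, 0]
    - [0.001, 0, 0, 0, 0, 0]
    - [0, 0, 0, 0, 0, 0]
    - [0, 0, 0, 0, 0, 0]
    - [0, 0, 0, 0, 0, 0]
    - [0, 0, 0, 0, 0, 0]
    - [0, 0, 0, 0, 0, 0]

```text
time: 12.35
tool_pos: [0.6124, 0.1121, 0.023]
eef_rot: [0.164, 0.987, 0.0, 0.0]
contact_force: [0.9, 0.3, -0.0]
finger_gap: 0.004
```

Request:
move_arm:
  steps:
    - [0.001, 0, 0, 0, 0, 0]
    - [0.001, 0, 0, 0, 0, 0]
    - [0.001, 0, 0, 0, 0, 0]
    - [0, 0, 0, 0, 0, 0]
    - [0, 0, 0, 0, 0, 0]
    - [0, 0, 0, 0, 0, 0]
    - [0, 0, 0, 0, 0, 0]
    - [0, 0, 0, 0, 0, 0]

```text
time: 13.35
tool_pos: [0.6113, 0.1125, 0.0234]
eef_rot: [0.164, 0.986, 0.0, 0.002]
contact_force: [4.0, -0.3, -2.1]
finger_gap: -0.002
```

Request:
move_arm:
  steps:
    - [0.001, 0, 0, 0, 0, 0]
    - [0.001, 0, 0, 0, 0, 0]
    - [0.0015, 0, 0, 0, 0, 0]
    - [0.0015, 0, 0, 0, 0, 0]
    - [0.0015, 0, 0, 0, 0, 0]
    - [0.0015, 0, 0, 0, 0, 0]
    - [0.0015, 0, 0, 0, 0, 0]
    - [0.0015, 0, 0, 0, 0, 0]

```text
time: 14.35
tool_pos: [0.6058, 0.1144, 0.0244]
eef_rot: [0.165, 0.986, 0.001, 0.007]
contact_force: [11.5, -3.4, -7.0]
finger_gap: 0.002
```

```bash
python3 -c "
from h import *
go(case(.078,0,.023),161.1)
f=robot.grab_frame('scene');crop(f,(330,205,430,305),'pics/s5.png',6)"
```

```text
t 14.35 pos [0.6058 0.1144 0.0244] F [11.4557 -3.4348 -6.9716] gap 0.001786348522197061
shift(tool) [-0.0012 -0.0005  0.0014] rot [ 0.0038  0.0144 -0.0013]
```

View pics/s5.png

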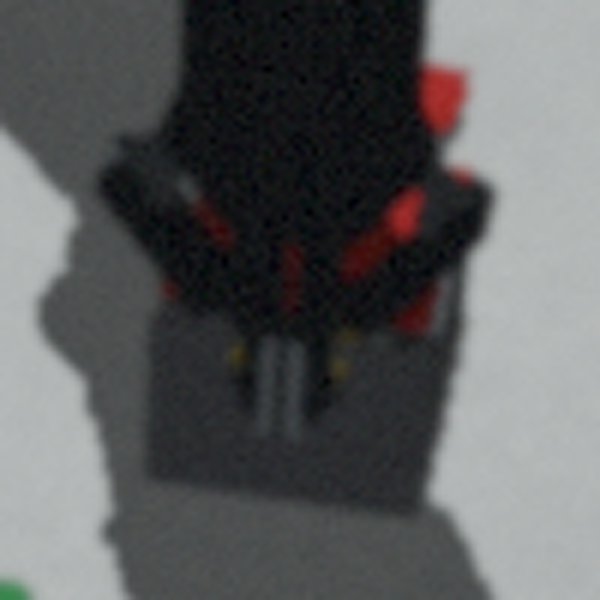

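```bash
python3 -c "
from h import *
f=robot.grab_frame('scene')
P,u,v=pts(f,np.pad(np.ones((40,60),bool),((225,215),(354,226))))
H=cv2.cvtColor(f['image'],cv2.COLOR_RGB2HSV)[v,u]
red=((H[:,0]<8)|(H[:,0]>172))&(H[:,1]>120)
d=(P-O)@[np.cos(np.radians(A)),np.sin(np.radians(A)),0]
for a in range(-60,70,10):
  k=red&(abs(d*1000-a)<5)&(P[:,2]>.05); print(a,k.sum(),np.median(P[k][:,2]) if k.any() else '')
"
```

```text
-60 0 
-50 0 
-40 1 0.06644948380357595
-30 3 0.0701375102655779
-20 6 0.06912014445761433
-10 9 0.07037339158897966
0 19 0.07112248116218593
10 19 0.07212857448508801
20 18 0.0728813180833857
30 12 0.07355705283773785
40 6 0.07466573825438609
50 10 0.07588190235981337
60 18 0.07471242972797285
```

The cover has sprung up: its edge is at z≈0.075 against 0.065 before. Releasing the tab.

Request:
move_arm:
  steps:
    - [-0.003, 0, 0, 0, 0, 0]
    - [-0.006, 0, 0, 0, 0, 0]
    - [-0.01, 0, 0, 0, 0, 0]
    - [-0.015, 0, 0, 0, 0, 0]
    - [-0.015, 0, -0.02, 0, 0, 0]
    - [0, 0, -0.05, 0, 0, 0]
    - [0, 0, -0.05, 0, 0, 0]
    - [0, 0, -0.03, 0, 0, 0]
  jaw: 0.05

```text
time: 15.45
tool_pos: [0.6526, 0.096, 0.1764]
eef_rot: [0.165, 0.986, -0.001, 0.004]
contact_force: [-0.1, 0.4, -0.3]
finger_gap: 0.584
```

```bash
python3 -c "
from h import *
go(case(.0,0,.15),161.1)
f=robot.grab_frame('scene');crop(f,(330,165,450,285),'pics/s6.png',5)
P,u,v=pts(f,np.pad(np.ones((50,60),bool),((220,210),(354,226))))
H=cv2.cvtColor(f['image'],cv2.COLOR_RGB2HSV)[v,u]
red=((H[:,0]<8)|(H[:,0]>172))&(H[:,1]>120)
d=(P-O)@[np.cos(np.radians(A)),np.sin(np.radians(A)),0];b=(P-O)@[-np.sin(np.radians(A)),np.cos(np.radians(A)),0]
for a in range(-60,70,10):
  k=red&(abs(d*1000-a)<5)&(P[:,2]>.05); print(a,k.sum(),np.median(P[k][:,2]) if k.any() else '')
k=(P[:,2]>.085)&(P[:,2]<.11)&(abs(d)<.04); print('rib',k.sum(),d[k].min(),d[k].max(),b[k].min(),b[k].max(),P[k][:,2].max())
"
```

```text
t 15.45 pos [0.6526 0.096  0.1764] F [-0.0768  0.4421 -0.2712] gap 0.5839221870085176
shift(tool) [0.1273 0.0015 0.0254] rot [-0.0009  0.0083 -0.0022]
-60 15 0.06501681441729067
-50 67 0.06634192087586029
-40 59 0.0672065142210275
-30 72 0.06828096661920457
-20 68 0.06962881621646852
-10 81 0.07011599236048036
0 89 0.07119026351562059
10 87 0.0721564891093915
20 114 0.07294224476752141
30 98 0.07359936679927293
40 114 0.07470409699977781
50 135 0.07484343204001034
60 119 0.07474910315773076
rib 143 -0.026994754113862728 0.026441865673311762 -0.007258220373852722 0.007059599333165121 0.10540953907608691
```

View pics/s6.png

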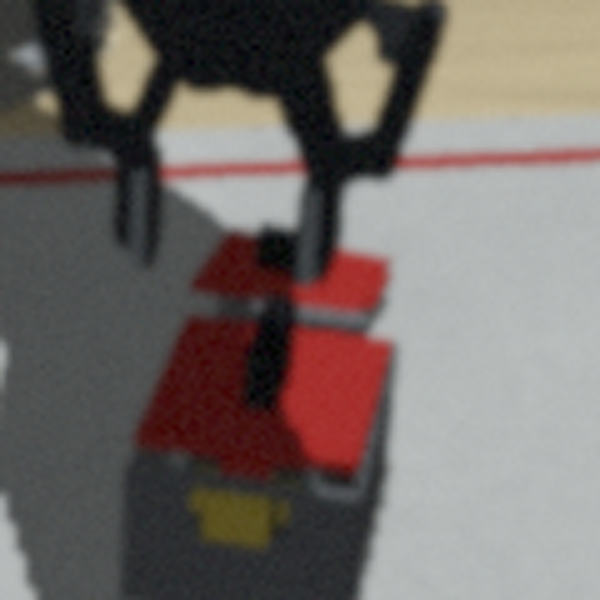

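```bash
python3 -c "
from h import *
f=robot.grab_frame('scene'); s=robot.get_state(); R=Ro.from_quat(s['eef_rot'])
M=np.zeros((480,640),bool);M[190:226,348:404]=1
P,u,v=pts(f,M); T=R.inv().apply(P-s['tool_pos'])
k=(abs(T[:,0])<.03)
T=T[k]
for z in np.arange(-.07,.03,.005):
  q=T[abs(T[:,2]-z)<.0025]
  if len(q):
    n=q[q[:,1]<0];p=q[q[:,1]>0]
    print(round(z,3),len(q),[ (w[:,1].min().round(4),w[:,1].max().round(4),w[:,0].min().round(3)) for w in (n,p) if len(w)])
f=robot.grab_frame('top');crop(f,(170,190,310,330),'pics/t6.png',4)
"
```

```text
-0.07 76 [(np.float64(-0.046), np.float64(-0.0253), np.float64(-0.018)), (np.float64(0.0272), np.float64(0.0474), np.float64(-0.016))]
-0.065 53 [(np.float64(-0.0459), np.float64(-0.0255), np.float64(-0.016)), (np.float64(0.0272), np.float64(0.0451), np.float64(-0.017))]
-0.06 44 [(np.float64(-0.0395), np.float64(-0.0241), np.float64(-0.015)), (np.float64(0.026), np.float64(0.0406), np.float64(-0.015))]
-0.055 53 [(np.float64(-0.0378), np.float64(-0.0241), np.float64(-0.014)), (np.float64(0.0267), np.float64(0.0395), np.float64(-0.016))]
-0.05 53 [(np.float64(-0.0376), np.float64(-0.0238), np.float64(-0.016)), (np.float64(0.0269), np.float64(0.0393), np.float64(-0.015))]
-0.045 42 [(np.float64(-0.0371), np.float64(-0.0239), np.float64(-0.014)), (np.float64(0.0269), np.float64(0.0393), np.float64(-0.014))]
-0.04 54 [(np.float64(-0.0372), np.float64(-0.0238), np.float64(-0.016)), (np.float64(0.0257), np.float64(0.0391), np.float64(-0.016))]
-0.035 50 [(np.float64(-0.0369), np.float64(-0.0238), np.float64(-0.015)), (np.float64(0.0258), np.float64(0.0393), np.float64(-0.015))]
-0.03 43 [(np.float64(-0.037), np.float64(-0.024), np.float64(-0.016)), (np.float64(0.0261), np.float64(0.0375), np.float64(-0.014))]
-0.025 22 [(np.float64(-0.0311), np.float64(-0.0236), np.float64(-0.014)), (np.float64(0.0262), np.float64(0.0322), np.float64(-0.013))]
-0.02 2 [(np.float64(-0.0245), np.float64(-0.0245), np.float64(-0.007)), (np.float64(0.0323), np.float64(0.0323), np.float64(-0.004))]
```

View pics/t6.png

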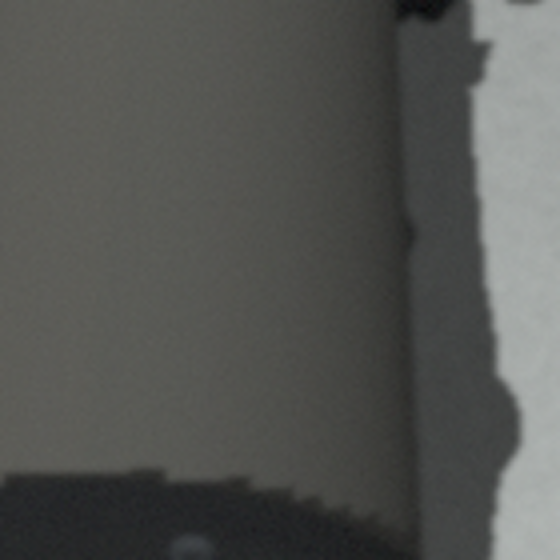

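Request:
move_arm:
  steps:
    - [0.032, 0, 0, 0, 0.008, -0.002]
    - [0.032, 0, 0, 0, 0, 0]
    - [0.032, 0, 0, 0, 0, 0]
    - [0.02, 0, 0, 0, 0, 0]
    - [0.008, 0, 0.02, 0, 0, 0]
    - [0, 0, 0.02, 0, 0, 0]
    - [0, 0, 0.02, 0, 0, 0]
    - [0, 0, 0, 0, 0, 0]
  jaw: 0.05

```text
time: 16.6
tool_pos: [0.5297, 0.1352, 0.1066]
eef_rot: [0.164, 0.986, -0.004, -0.005]
contact_force: [0.2, 0.3, 1.0]
finger_gap: 0.586
```

```bash
python3 -c "
from h import *
go(case(0,-.001,.055),161.1)"
```

```text
t 16.6 pos [0.5297 0.1352 0.1066] F [0.2269 0.3401 1.0364] gap 0.5856050247288139
shift(tool) [-0.0024  0.0039  0.0515] rot [-0.0088 -0.008  -0.0003]
```

Request:
move_arm:
  steps:
    - [-0.002, 0.004, 0.008, -0.008, -0.008, 0]
    - [0, 0, 0.013, 0, 0, 0]
    - [0, 0, 0.013, 0, 0, 0]
    - [0, 0, 0.008, 0, 0, 0]
    - [0, 0, 0.005, 0, 0, 0]
    - [0, 0, 0, 0, 0, 0]
    - [0, 0, 0, 0, 0, 0]
    - [0, 0, 0, 0, 0, 0]

```text
time: 17.6
tool_pos: [0.534, 0.1385, 0.0574]
eef_rot: [0.164, 0.986, 0.0, 0.001]
contact_force: [0.2, 0.4, -0.1]
finger_gap: 0.585
```

```bash
python3 -c "
from h import *
go(case(0,-.001,.055),161.1)
f=robot.grab_frame('scene');crop(f,(330,185,430,285),'pics/s7.png',6)"
```

```text
t 17.6 pos [0.534  0.1385 0.0574] F [ 0.1965  0.3802 -0.137 ] gap 0.5852660705242718
shift(tool) [ 0.0011 -0.001   0.0024] rot [ 0.0004  0.0013 -0.0006]
```

View pics/s7.png

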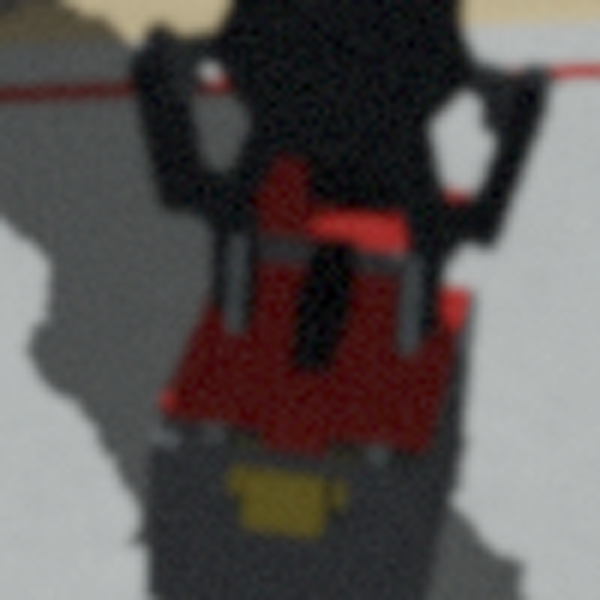

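Request:
move_arm:
  steps:
    - [0, 0, 0.001, 0, 0, 0]
    - [0, 0, 0, 0, 0, 0]
    - [0, 0, 0, 0, 0, 0]
    - [0, 0, 0, 0, 0, 0]
    - [0, 0, 0, 0, 0, 0]
    - [0, 0, 0, 0, 0, 0]
    - [0, 0, 0, 0, 0, 0]
    - [0, 0, 0, 0, 0, 0]
  jaw: 0.005
  newtons: 40

```text
time: 18.65
tool_pos: [0.5342, 0.1386, 0.0568]
eef_rot: [0.165, 0.986, 0.0, 0.001]
contact_force: [0.2, 0.8, 1.2]
finger_gap: 0.152
```

Request:
move_arm:
  steps:
    - [-0.001, 0, 0, 0, 0, 0]
    - [-0.001, 0, 0, 0, 0, 0]
    - [-0.001, 0, 0, 0, 0, 0]
    - [-0.001, 0, 0, 0, 0, 0]
    - [-0.001, 0, 0, 0, 0, 0]
    - [-0.001, 0, 0, 0, 0, 0]
    - [-0.001, 0, 0, 0, 0, 0]
    - [0, 0, 0, 0, 0, 0]

```text
time: 19.65
tool_pos: [0.5402, 0.1366, 0.0564]
eef_rot: [0.164, 0.986, 0.0, -0.0]
contact_force: [-0.7, 1.2, 0.8]
finger_gap: 0.159
```

```bash
cat > m.py <<'E'
from h import *
def meas(name):
    f=robot.grab_frame('scene');crop(f,(330,185,430,285),name,6)
    P,u,v=pts(f,np.pad(np.ones((90,70),bool),((190,200),(344,226))))
    H=cv2.cvtColor(f['image'],cv2.COLOR_RGB2HSV)[v,u]
    red=((H[:,0]<8)|(H[:,0]>172))&(H[:,1]>120)
    d=(P-O)@[np.cos(np.radians(A)),np.sin(np.radians(A)),0]
    for a in range(-70,90,10):
        k=red&(abs(d*1000-a)<5)&(P[:,2]>.05); print(a,k.sum(),np.median(P[k][:,2]) if k.any() else '')
    k=red&(d>.04)&(P[:,2]>.055);print('edge',np.percentile(d[k],[95,98,100]))
E
python3 -c "
from m import *
go(case(.007,-.001,.056),161.1); meas('pics/s8.png')"
```

```text
t 19.65 pos [0.5402 0.1366 0.0564] F [-0.6538  1.1664  0.8007] gap 0.15928574494547373
shift(tool) [ 0.0005 -0.0012  0.0004] rot [ 0.0003 -0.0004 -0.0001]
-70 3 0.06892619214699255
-60 4 0.06243971360560879
-50 23 0.06560996568616531
-40 38 0.06661644067708192
-30 45 0.06752544802931025
-20 54 0.06854297250914917
-10 53 0.06922801911276168
0 71 0.07026083873821569
10 86 0.07126932658404511
20 93 0.07200158697109423
30 106 0.07262550848016383
40 101 0.07363264844143234
50 103 0.07458347226477521
60 192 0.07436023830584515
70 22 0.07492111864008427
80 0 
edge [0.0653 0.0662 0.0675]
```

View pics/s8.png

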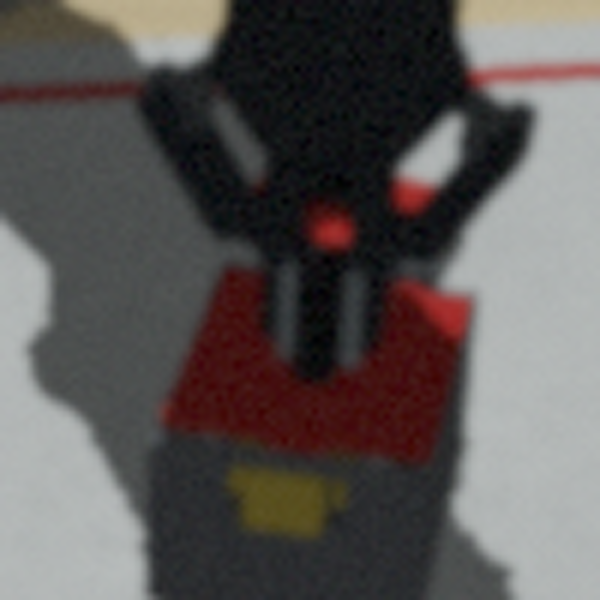

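Request:
move_arm:
  steps:
    - [-0.0008, 0, 0, 0, 0, 0]
    - [0, 0, -0.001, 0, 0, 0]
    - [0, 0, -0.001, 0, 0, 0]
    - [0, 0, -0.001, 0, 0, 0]
    - [0, 0, -0.001, 0, 0, 0]
    - [0, 0, -0.0015, 0, 0, 0]
    - [0, 0, -0.0015, 0, 0, 0]
    - [0, 0, -0.002, 0, 0, 0]

```text
time: 20.7
tool_pos: [0.5397, 0.1362, 0.0653]
eef_rot: [0.164, 0.986, -0.0, -0.001]
contact_force: [-1.4, 0.9, -2.1]
finger_gap: 0.152
```

```bash
python3 -c "
from m import *
go(case(.007,-.001,.056),161.1); meas('pics/s9.png')"
```

```text
t 20.7 pos [0.5397 0.1362 0.0653] F [-1.447   0.9128 -2.0801] gap 0.15229586821232935
shift(tool) [ 0.0002 -0.0007  0.0093] rot [-0.001  -0.0025 -0.    ]
-70 1 0.06798544291329149
-60 0 
-50 16 0.07444362802530818
-40 45 0.07577772195466265
-30 38 0.07638494122022443
-20 52 0.07723006715687972
-10 57 0.07822386661947218
0 64 0.07924432015435573
10 78 0.07992287265531167
20 112 0.08109474006047733
30 104 0.08145016642931516
40 108 0.08220658699404867
50 108 0.08326628844379835
60 225 0.08219291217325737
70 16 0.08311222255993453
80 0 
edge [0.0646 0.0657 0.0675]
```

View pics/s9.png

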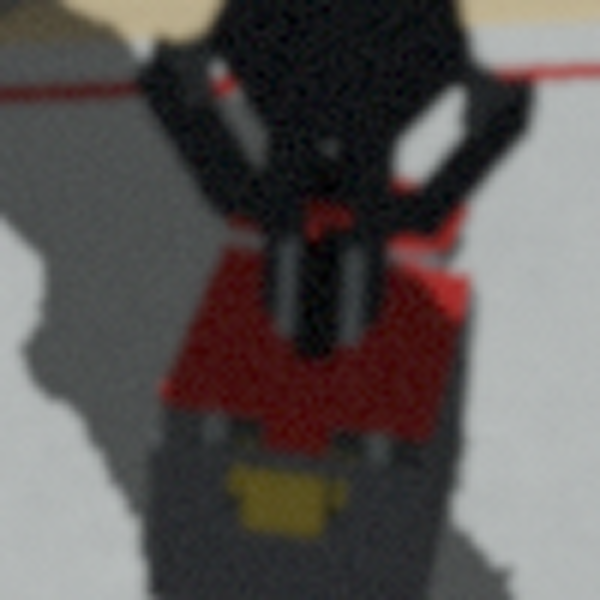

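Request:
move_arm:
  steps:
    - [0, 0, -0.003, 0, 0, 0]
    - [0, 0, -0.005, 0, 0, 0]
    - [0, 0, -0.01, 0, 0, 0]
    - [0, 0, -0.015, 0, 0, 0]
    - [0, 0, -0.02, 0, 0, 0]
    - [0, 0, -0.02, 0, 0, 0]
    - [0, 0, -0.015, 0, 0, 0]
    - [0, 0, -0.005, 0, 0, 0]

```text
time: 21.75
tool_pos: [0.5419, 0.1359, 0.1668]
eef_rot: [0.165, 0.986, 0.001, 0.001]
contact_force: [0.1, -0.5, -2.0]
finger_gap: 0.156
```

Run:
```python
from h import *
import pickle
s=robot.get_state(); print(s['tool_pos'],s['contact_force'],s['finger_gap'])
f=robot.grab_frame('scene');crop(f,(310,145,450,285),'pics/s10.png',4)
for n in('scene0','top0'):
    g=pickle.load(open(n+'.pkl','rb')); im=g['image']; 
    M=np.zeros((480,640),bool)
    if n=='top0': M[205:335,325:440]=1
    else: M[240:315,185:295]=1
    P,u,v=pts(g,M);H=cv2.cvtColor(im,cv2.COLOR_RGB2HSV)[v,u].astype(int);rgb=im[v,u].astype(int)
    k=(H[:,0]<22)&(H[:,1]>60)&(H[:,1]<150)&(abs(P[:,2]-.004)<.006)&(P[:,0]>.42)&(P[:,0]<.65)
    mask=np.zeros((480,640),np.uint8);mask[v[k],u[k]]=255
    mask=cv2.morphologyEx(mask,cv2.MORPH_OPEN,np.ones((3,3)));mask=cv2.morphologyEx(mask,cv2.MORPH_CLOSE,np.ones((5,5)))
    q=mask[v,u]>0; print(n,q.sum(),P[q].mean(0),rect(P[q]))
```

```text
[0.54190873 0.13588353 0.16676265] [ 0.09035301 -0.45629489 -1.95675411] 0.1561734978711231
scene0 3796 [ 0.54202411 -0.15276086  0.00441634] ((534.7769775390625, -151.60919189453125), (151.8795166015625, 191.16004943847656), 72.02191162109375)
top0 6350 [ 0.53122498 -0.1495956   0.00408127] ((533.1038818359375, -149.98736572265625), (148.92990112304688, 191.20045471191406), 72.45301818847656)
```

View pics/s10.png

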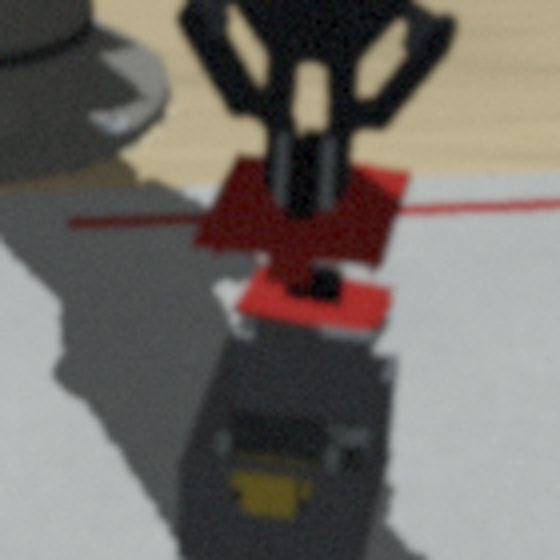

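Request:
move_arm:
  steps:
    - [-0.009, -0.028, 0.004, 0, 0.01, 0]
    - [-0.012, -0.038, 0.005, 0, 0.012, 0]
    - [-0.012, -0.038, 0.005, 0, 0.012, 0]
    - [-0.012, -0.038, 0.005, 0, 0.012, 0]
    - [-0.012, -0.038, 0.005, 0, 0.012, 0]
    - [-0.012, -0.038, 0.005, 0, 0.012, 0]
    - [-0.009, -0.03, 0.003, 0, 0.008, 0]
    - [-0.004, -0.012, 0, 0, 0.005, 0]

```text
time: 22.8
tool_pos: [0.5321, -0.1424, 0.1266]
eef_rot: [0.162, 0.986, 0.007, -0.044]
contact_force: [0.5, 0.2, 0.0]
finger_gap: 0.156
```

```bash
cat > k.py <<'E'
from h import *
def look(tag):
    go([.534,-.1505,.010],161.1)
    f=robot.grab_frame('top'); im=f['image']; crop(f,(300,170,460,330),f'pics/{tag}t.png',3)
    g=robot.grab_frame('scene'); crop(g,(180,170,320,310),f'pics/{tag}s.png',4)
    for n,F,box in(('top',f,(190,340,310,460)),('scene',g,(150,320,160,340))):
        M=np.zeros((480,640),bool);M[box[0]:box[1],box[2]:box[3]]=1
        P,u,v=pts(F,M);H=cv2.cvtColor(F['image'],cv2.COLOR_RGB2HSV)[v,u]
        r=((H[:,0]<7)|(H[:,0]>172))&(H[:,1]>150)&(P[:,2]<.3)&(P[:,2]>.012)
        Q=P[r]
        if len(Q)<50: print(n,len(Q)); continue
        for _ in range(3):
            c,*_x=np.linalg.lstsq(np.c_[Q[:,:2]-[.533,-.15],np.ones(len(Q))],Q[:,2],rcond=None)
            e=np.c_[Q[:,:2]-[.533,-.15],np.ones(len(Q))]@c-Q[:,2]; Q=Q[abs(e)<.004]
        t=np.radians(A)
        print(n,len(Q),'slope a,b',c[0]*np.cos(t)+c[1]*np.sin(t),-c[0]*np.sin(t)+c[1]*np.cos(t),'z at centre',c[2],rect(Q))
E
python3 -c "
from k import *
look('k1')"
```

```text
t 22.8 pos [ 0.5321 -0.1424  0.1266] F [0.5336 0.2213 0.0195] gap 0.15585330847184667
shift(tool) [-0.0147 -0.0072  0.1157] rot [ 0.0004 -0.0883  0.0035]
top 504 slope a,b 0.0004327819443614841 0.014890710154192858 z at centre 0.14009914090253794 ((538.5796508789062, -110.82305908203125), (26.09219741821289, 119.86158752441406), 71.31060791015625)
scene 902 slope a,b 0.0006112377552305091 -0.000784527917633648 z at centre 0.14114153422340803 ((534.4302978515625, -141.09765625), (86.211181640625, 119.26319122314453), 72.43685913085938)
```

View pics/k1s.png

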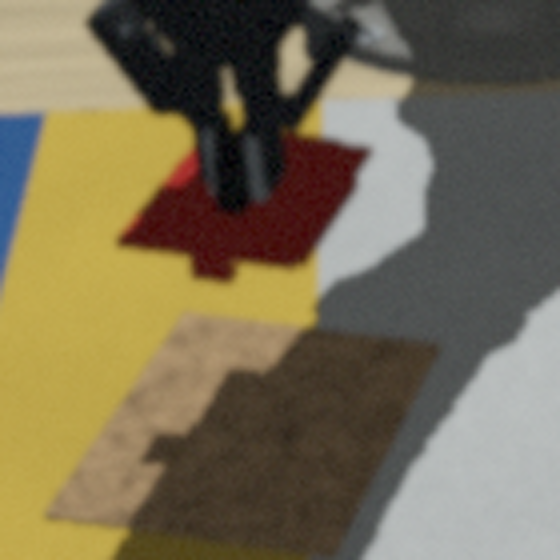

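Request:
move_arm:
  steps:
    - [-0.003, -0.004, 0.012, 0, 0, 0]
    - [-0.003, -0.003, 0.018, 0, 0, 0]
    - [-0.002, 0, 0.02, 0, 0, 0]
    - [-0.002, 0, 0.02, 0, 0, 0]
    - [-0.001, 0, 0.015, 0, 0, 0]
    - [-0.001, 0, 0.008, 0, 0, 0]
    - [0, 0, 0.003, 0, 0, 0]
    - [0, 0, 0, 0, 0, 0]

```text
time: 23.9
tool_pos: [0.5336, -0.1439, 0.0221]
eef_rot: [0.159, 0.986, 0.008, -0.044]
contact_force: [-0.0, -0.1, -1.1]
finger_gap: 0.154
```

```bash
python3 -c "
from k import *
look('k2')"
```

```text
t 23.9 pos [ 0.5336 -0.1439  0.0221] F [-0.0276 -0.1091 -1.1106] gap 0.15375222916833856
shift(tool) [-0.0035 -0.0062  0.0118] rot [ 0.0015 -0.09    0.011 ]
top 48
scene 993 slope a,b -0.00735207865219552 -0.002591449339800281 z at centre 0.036815217924028025 ((536.0786743164062, -142.76675415039062), (88.32393646240234, 116.7217788696289), 72.2109146118164)
```

View pics/k2s.png

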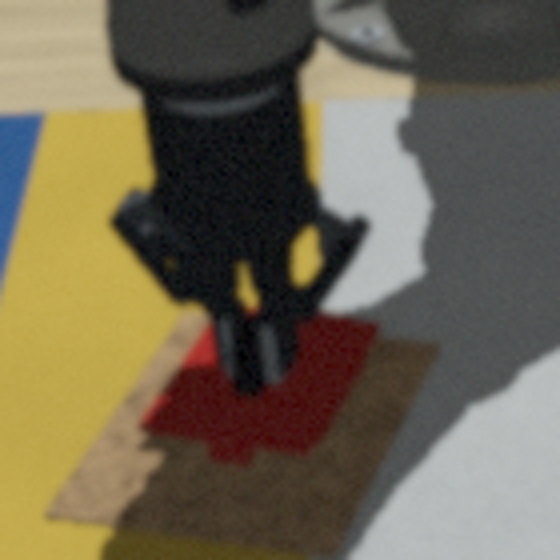

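View pics/k2t.png

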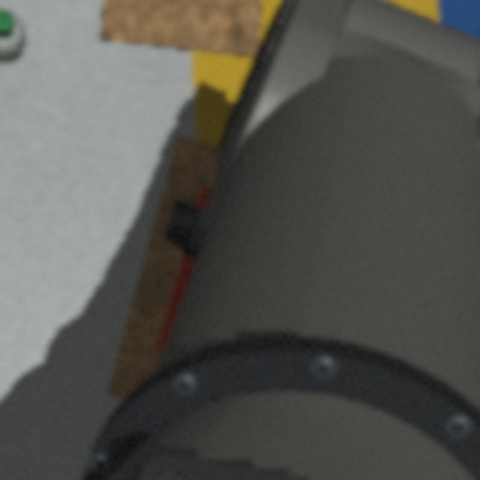

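Request:
move_arm:
  steps:
    - [-0.0007, -0.004, 0, 0, 0, 0.005]
    - [0, -0.003, 0, 0, 0, 0]
    - [-0.0003, 0, 0.003, 0, 0, 0]
    - [-0.0003, 0, 0.003, 0, 0, 0]
    - [-0.0001, 0, 0.002, 0, 0, 0]
    - [-0.0001, 0, 0.001, 0, 0, 0]
    - [0, 0, 0, 0, 0, 0]
    - [0, 0, 0, 0, 0, 0]

```text
time: 25.0
tool_pos: [0.5328, -0.1514, 0.0136]
eef_rot: [0.161, 0.986, 0.008, -0.043]
contact_force: [0.3, 0.2, -1.3]
finger_gap: 0.157
```

```bash
python3 -c "
from k import *
look('k3')"
```

```text
t 25.0 pos [ 0.5328 -0.1514  0.0136] F [ 0.2686  0.1763 -1.2912] gap 0.15707737569737132
shift(tool) [-0.0012  0.0013  0.0035] rot [ 0.0019 -0.088   0.0055]
top 102 slope a,b -0.004712154194769986 -0.0018090577478324908 z at centre 0.02769943056068984 ((545.153564453125, -111.74627685546875), (7.527373790740967, 112.99463653564453), 71.41961669921875)
scene 994 slope a,b -0.0012443727039126804 -0.001862448965710099 z at centre 0.028011314127398157 ((534.603271484375, -150.07411193847656), (89.1280288696289, 120.26728057861328), 70.76325225830078)
```

View pics/k3s.png

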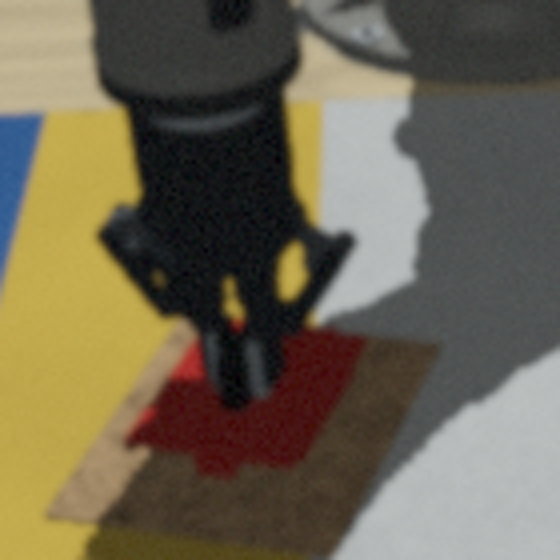

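Request:
move_arm:
  steps:
    - [0, 0, 0.0008, 0, 0, 0]
    - [0, 0, 0.0008, 0, 0, 0]
    - [-0.0001, 0, 0.0006, 0, 0, 0]
    - [-0.0001, 0, 0.0005, 0, 0, 0]
    - [0, 0, 0.0005, 0, 0, 0]
    - [0, 0, 0.0005, 0, 0, 0]
    - [0, 0, 0, 0, 0, 0]
    - [0, 0, 0, 0, 0, 0]

```text
time: 26.1
tool_pos: [0.5329, -0.1514, 0.0105]
eef_rot: [0.161, 0.986, 0.008, -0.043]
contact_force: [1.4, 0.5, -1.0]
finger_gap: 0.153
```

```bash
python3 -c "
from k import *
look('k4')"
```

```text
t 26.1 pos [ 0.5329 -0.1514  0.0105] F [ 1.3992  0.487  -0.9965] gap 0.15326523581831863
shift(tool) [-0.0008  0.0012  0.0004] rot [ 0.0025 -0.0875  0.0055]
top 99 slope a,b 0.01620194643637074 -0.16870509547514878 z at centre 0.031830139728887104 ((545.1987915039062, -112.21121215820312), (7.7580389976501465, 111.81366729736328), 70.81407165527344)
scene 1000 slope a,b -0.001963283319851917 0.002276446041826467 z at centre 0.02493740949997364 ((534.8201293945312, -150.6278533935547), (89.42497253417969, 117.04773712158203), 72.11309814453125)
```

Request:
move_arm:
  steps:
    - [0, 0, 0.0005, 0, 0, 0]
    - [0, 0, 0.0005, 0, 0, 0]
    - [0, 0, 0.0005, 0, 0, 0]
    - [0, 0, 0, 0, 0, 0]
    - [0, 0, 0, 0, 0, 0]
    - [0, 0, 0, 0, 0, 0]
    - [0, 0, 0, 0, 0, 0]
    - [0, 0, 0, 0, 0, 0]

```text
time: 27.2
tool_pos: [0.533, -0.1513, 0.0104]
eef_rot: [0.161, 0.986, 0.009, -0.043]
contact_force: [-0.6, 0.2, 1.6]
finger_gap: 0.157
```

```bash
python3 -c "
from k import *
look('k5')"
```

```text
t 27.2 pos [ 0.533  -0.1513  0.0104] F [-0.6462  0.2306  1.6091] gap 0.15726063367607204
shift(tool) [-0.0007  0.0011  0.0004] rot [ 0.0033 -0.0875  0.0056]
top 104 slope a,b 0.0008718464834486864 -0.15923954444129387 z at centre 0.03135822758359239 ((544.9344482421875, -112.1013412475586), (8.004895210266113, 114.65830993652344), 71.3329849243164)
scene 995 slope a,b -0.0021249466134152842 -0.0024683208521067146 z at centre 0.02493132708792483 ((533.9989013671875, -150.2812042236328), (87.99532318115234, 120.93917846679688), 71.58750915527344)
```

Request:
move_arm:
  steps:
    - [0, 0, 0, 0, 0, 0]
    - [0, 0, 0, 0, 0, 0]
    - [0, 0, 0, 0, 0, 0]
    - [0, 0, 0, 0, 0, 0]
    - [0, 0, -0.01, 0, 0, 0]
    - [0, 0, -0.03, 0, 0, 0]
    - [0, 0, -0.05, 0, 0, 0]
    - [0, 0, -0.05, 0, 0, 0]
  jaw: 0.05

```text
time: 28.3
tool_pos: [0.5426, -0.1556, 0.1522]
eef_rot: [0.162, 0.986, 0.008, -0.046]
contact_force: [0.3, -0.2, 0.5]
finger_gap: 0.583
```

Request:
move_arm:
  steps:
    - [0, 0.05, -0.03, 0, 0, 0]
    - [0, 0.05, -0.02, 0, 0, 0]
    - [0, 0.05, 0, 0, 0, 0]
    - [0, 0.05, 0, 0, 0, 0]
    - [0, 0.05, 0, 0, 0, 0]
    - [0, 0.05, 0, 0, 0, 0]
    - [0, 0.03, 0, 0, 0, 0]
    - [0, 0, 0, 0, 0, 0]

```text
time: 29.3
tool_pos: [0.6581, 0.1634, 0.2163]
eef_rot: [0.163, 0.986, 0.01, -0.04]
contact_force: [-0.6, -0.5, -0.8]
finger_gap: 0.584
```

```bash
python3 -c "
from k import *
look('k6')
f=robot.grab_frame('scene');cv2.imwrite('pics/s_end.png',f['image'][:,:,::-1])
P,u,v=pts(f,np.pad(np.ones((110,120),bool),((210,160),(185,335))))
k=(P[:,2]>.045)&(P[:,2]<.06)&(abs(P[:,1]+.15)<.05)&(abs(P[:,0]-.533)<.05);print('rib',rect(P[k]))
f=robot.grab_frame('top');cv2.imwrite('pics/t_end.png',f['image'][:,:,::-1])"
```

```text
t 29.3 pos [0.6581 0.1634 0.2163] F [-0.6068 -0.5127 -0.7741] gap 0.5838960512917685
shift(tool) [-0.0007 -0.3385  0.2048] rot [ 0.0062 -0.082   0.0012]
top 2135 slope a,b 0.0025283970015695183 -0.002875690720434194 z at centre 0.024606655514578673 ((530.6328735351562, -148.42210388183594), (86.58307647705078, 121.5975112915039), 71.23200225830078)
scene 1182 slope a,b -0.0049772045648141475 -0.0021634963304418397 z at centre 0.02492610556800328 ((534.46875, -150.42437744140625), (88.46414947509766, 119.29159545898438), 71.55338287353516)
rib ((532.7865600585938, -149.7130126953125), (15.22133731842041, 54.5117301940918), 70.63158416748047)
```

View pics/s_end.png

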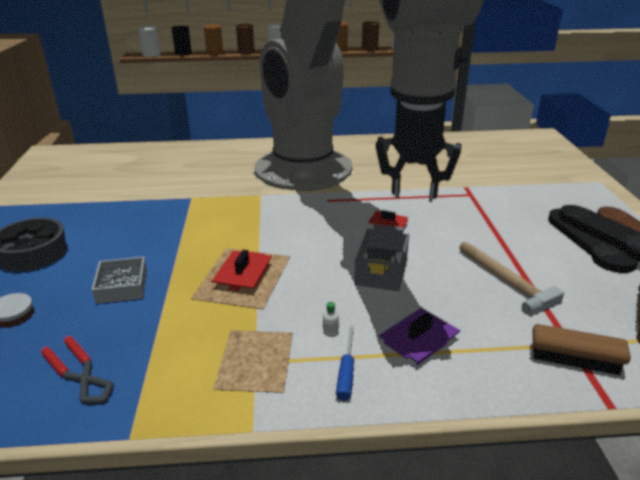

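View pics/t_end.png

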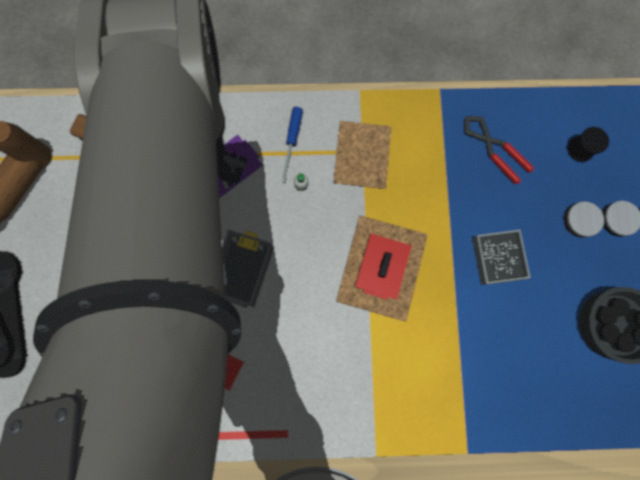

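The cover lies level in the middle of the larger pad, top (383,265). The glue, awl, hammer and tin are at the same pixels as before. Handing in.

```bash
python3 -c "
from rig import robot
print(robot.job_done())"
```

```text
the job is handed in; nothing more can be done
None
```

I pressed the yellow tab until the cover sprang up. I then drew the cover about 6.5 mm toward the tab side, lifted it off by its rib and laid it right way up on the larger cork pad. The job was handed in at about 29.5 s.

**Last checks:**
- **Position:** the rib is centred at (0.533, -0.150), and the pad's middle at (0.533, -0.150).
- **Level:** the cover's top is 24.6–24.9 mm up (24.5 expected), and its tilt is under 0.3°.
- **Other things:** the glue bottle, hammer, awl and nail tin show at the same pixels as at the start.

**What disagreed:**
- **Fingertip height:** the cameras showed the fingertips about 20 mm above the reported TCP when shut, where the description puts them 14 mm below. My first approach therefore passed above the tab without touching it. I went by the camera from then on.
- **Press force:** the last reading while pressing was about 12 N inward plus 7 N down, above the expected 5–9 N because the tab was close to its stop. That is still under the 18 N limit, but force was read only once a second, so a brief higher peak can't be ruled out.
- **Cover centre:** the outline of the cover's top gave a centre that differed by about 4 mm between the two cameras. The outline also takes in the cover's small front tongue, so I relied on the rib instead.

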